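Raise the dry-block heater four clicks and start it

ROBOT

A 6-joint arm with a two-finger parallel gripper is mounted at the origin on the work surface. World frame = base frame: x ahead of the robot, y to its left, z up, the work surface at z = 0. Lengths are in m, angles in rad, forces in N, time in s.
With the tool pointing down it reaches from about 0.35 to 0.925 m from the base axis. Payload 6.4 kg.
Tool frame: the origin (TCP) lies midway between the tips of the shut fingers; the grasp point (between the pads) lies 19 mm behind it; z points along the fingers, y is the line along which they close (so a half turn about z gives the same grasp; the last joint's range is limited). The gripper opens to 85 mm and grips with 20 to 120 N. Pads are 22 mm wide; open, the fingers measure 114 mm over their backs; the gripper's body (76 mm by 85 mm) begins 54 mm behind the grasp point. The pads swing forward as they close: fully open they stand 13 mm farther back than shut.
Start: joints at [0.933, 0.245, 1.558, -0, 1.339, -0.174], TCP at [0.291, 0.581, 0.231] pointing down, gripper open.
Joint ranges: [-3.13, 3.13], [-1.02, 2.26], [0.13, 2.54], [-0.95, 4.09], [0.21, 2.88], [-2.74, 2.74]. Speed limits (rad/s): [2.57, 2.57, 3.14, 3.14, 3.14, 3.14].

INTERFACE

Orientations are given as a unit quaternion [x, y, z, w].
In Python, from bench import bot gives the robot as it stands.
- The arm moves only by the shell command python3 -m jog 'ROWS' [FORCE]. ROWS is JSON, a list of rows, each an object of numbers: "claw": the opening, from 0 (shut) to 1 (fully open); "tx", "ty", "tz": the shift along the tool's x, y, z in units of 1 m (1.0 is 1 m); "ax", "ay", "az": the turn, a rotation vector about the tool's x, y, z in units of 90 degrees (1.0 is 90 degrees). In form: [{"claw": .., "tx": .., "ty": .., "tz": .., "ax": .., "ay": .., "az": ..}, ...]. A call has 1 to 12 rows; each row is the pose to reach, as a shift and turn from the pose commanded when the call began, along the tool's axes at that moment; what a row does not reach only later rows make up. A row lasts 1/10 s, in which the tool goes at most 50 mm and 8.59 degrees, less where a joint would pass 70% of its speed; a pose out of reach is approached as far as the arm can. A call with a number of a shift or a turn outside -1 to 1 is refused whole. A call with a gripper value outside its range is refused whole. The fingers move at their own pace and stop on an object; FORCE is the grip in N (left out, the last holds). Time passes only in rows, so rows that repeat a pose let the fingers close. It gives the time, the measured TCP pose, the force, the opening and the grip force at its end, in the units of the state.
- bot.get_state(): the state, without advancing time (a new reading comes with each control period).
- bot.read_camera(name): name is "scene" or "top" or "wrist"; returns the picture (420x560x3 uint8, red, green, blue); there is no depth.
- bot.camera_info(name): a dict with "intrinsics" (3x3 intrinsics, pixels), "world_from_camera" (4x4, takes a point from camera to world coordinates); the wrist camera has in their place "tool_from_camera" (4x4, takes a point from camera to tool coordinates, whose origin is the TCP and whose axes are the flange's). Camera axes: x right, y down, z forward; pixel columns grow to the right and rows downward; lengths in m; the calibration is good to about 2 mm. A picture is of the moment at which its call begins: read the wrist's pose just before it. camera_info takes no time and is no camera call.
- bot.hand_in(): hands the job in; it is judged then, once.
Trained networks look in the newest picture that a camera, given by its name, has taken for a name from the list of things; names that differ only in an ending like _2 or _b are one class to them, and where a whole thing is asked for, a point or a joint stands for the part that bears it (a point fixed in the world has none). Each returns a list of dicts, best first, with "conf" (0 to 1); they miss things now and then, are a little off and sometimes report something else, mostly with a low value. They report only what shows in the picture. A call takes as long as a camera call.
- bot.spot_in(query, camera): "location" ([column, row] as shares, 0 to 1, of the picture: columns of its width, rows of its height, amid what is visible of it).
- bot.cut_out(query, camera): "region" (420x560 bool, what is visible of it) and "location" ([column, row] as shares, 0 to 1, of the picture: columns of its width, rows of its height, amid what is visible of it).
- bot.pinpoint(query, camera): "location" ([column, row] as shares, 0 to 1, of the picture: columns of its width, rows of its height: a listed point, or the origin of a listed thing).
The state is a dict: "time_s": time; "joint_pos": joint angles; "qvel": joint speeds; "joint_torque": joint torques, N m; "tool_pos": TCP position; "ee_rot": TCP orientation; "wrist_force": force on the tool from outside, world axes, zero at the start; "ft_torque": the same for the moment, N m; "gripper_width": finger opening in m; "finger_force": force on a finger pad.
Only numpy, scipy, OpenCV 4.12 (cv2) and the standard library are available. Lean on these libraries where they do the work, as an engineer would, in place of code of your own. Each camera call takes 0.05 s, during which the arm holds its last target. There are 200 camera calls.

TASK

The vials in the dry-block heater are to run four steps hotter than it is set now: pushing with a fingertip against the side of the black wing of its dial, without pinching it, turn the dial up (clockwise seen from above) exactly four clicks from where it stands, and never past the fourth click. Then press the green start button beside it fully down and let it go. Leave the vials in the heater and the two bottles beside it where they are.

Things in the scene. Friction and masses are not known exactly. Their poses are not given: they have to be found in the camera images.
- heater: Fixed pale grey dry-block heater, 250 mm deep (x) by 200 mm wide (y). Origin: centre of its underside; +x from its front (control side) to its back, +y to the left of someone at its front, z up. x -125 to +10 mm: flat dark deck 75 mm above the bench, with the dial (axis at x -58, y +35 mm) and start button (x -58, y -60 mm). Behind: frame and aluminium block, 88 mm high, vials in its holes.
- dial: Thermostat dial, vertical axis. Origin: on the axis at deck level; +x along the wing to its pointer end, z up. Grey skirt 60 mm across, top 8.5 mm above the deck, sunk in a fixed ring 71 mm across, 6.5 mm high. On the skirt stands a straight black wing through the axis, 58 mm long, 12 mm wide, up to 28 mm above the deck, with a 6 mm wide crest up to 30.5 mm. Either end of the wing may be pushed.
- dial_hub (a point): Middle of the wing's crest, on the dial's axis, 30.5 mm above the deck. The dial clicks every 30 degrees: ten rest positions between end stops, lowest at 135 degrees from the heater's +x towards its +y, going up clockwise seen from above, to the bigger, redder marks on the deck. It starts at rest on one of the four lowest.
- dial_pointer (a point): Top of the wing at its pointer end (white line), 28 mm from the axis; its direction from the axis is the setting. The dial is hardest to turn on leaving a rest position (about 0.1 N m, 5 N at 20 mm from the axis), then easier; from midway it snaps on by itself to the next. Let go before midway, it springs back.
- start_top (a point): Centre of the top face of the green round start button, 24 mm in diameter, its top 12.5 mm above the deck when up, in a fixed aluminium collar 33 mm across and 5 mm high.
- start (a joint): Travel of the start button in m: 0 up, 0.004 fully down. A spring returns it; fully down takes about 4 N.
- vial_a: Loose amber glass vial with white cap, 21 mm in diameter, 70 mm tall, standing 40 mm deep in a hole of the block, its top 118 mm above the bench. Origin: centre of its underside. To be left alone.
- vial_b: A second vial, same as vial_a, in another hole. To be left alone.
- wash_bottle: Loose white squeeze wash bottle with red cap and a thin red spout, 62 mm in diameter, 175 mm tall with the spout, standing on the bench to the left of the heater. Origin: centre of its underside. To be left alone.
- reagent: Loose amber glass reagent bottle with black cap, 68 mm in diameter, 150 mm tall, standing on the bench to the right of the heater. Origin: centre of its underside. To be left alone.

How it is judged:
On the way, in this order (a step that is already met when the one before it is completed fails the run):
1. the dial stands at the fourth click up from its start (within half a click) (distance of dial_pointer from where it was at the start of the episode between 0.04472 and 0.05155 m), for 0.2 s.
2. then the start button is pressed down (at least 3 of its 4 mm) (value of joint start above 0.003 m), for 0.05 s.
At the end, for the whole second after the job is handed in: The dial rests four clicks (120 degrees, within 7) up from where it started, the start button is up again (within 1 mm), and vials and bottles are within 10 mm of where they stood (distance of dial_pointer from where it was at the start of the episode between 0.0467 and 0.05012 m and value of joint start below 0.001 m and not (distance of vial_a from where it was at the start of the episode above 0.01 m) and not (distance of vial_b from where it was at the start of the episode above 0.01 m) and not (distance of wash_bottle from where it was at the start of the episode above 0.01 m) and not (distance of reagent from where it was at the start of the episode above 0.01 m)); the robot touches nothing.
It fails at once if the dial is turned past the fourth click (beyond midway to the fifth) (distance of dial_pointer from where it was at the start of the episode above 0.0521 m).
It fails at once if the dial's wing is pinched: fingers press on both of its side faces at once (over 1 N each) (contact force between the fingers and dial_c0 above 1 N and contact force between the fingers and dial_c1 above 1 N).
It fails at once if a vial is lifted, pulled about or knocked out (moved over 10 mm) (distance of any of vial_a, vial_b from where it was at the start of the episode above 0.01 m).
It fails at once if a bottle is lifted, pushed or tipped (moved over 10 mm or tilted over 0.2 rad) (distance of any of wash_bottle, reagent from where it was at the start of the episode above 0.01 m or angle between any of wash_bottle, reagent's own z axis and vertical above 0.2 rad).
It also fails if it takes over 58 s, if anything falls off the work surface, if the arm or the gripper's body presses on something with over 40 N, if the wrist force passes 120 N, or if a joint passes its speed limit or range.

## Working session

There is one attempt and no reset: what is moved stays moved. The work goes in short steps, Python scripts to look and compute and a shell command to move; the robot and the scene stay as the last step left them, time stands still between calls to the robot, and variables do not carry over. Pictures are saved under pics/ and viewed, at most 10 in all, crops included, and the job is handed in when it is done.

```bash
ls; mkdir -p pics
cat > h.py <<'E'
import numpy as np,cv2
from bench import bot
from scipy.spatial.transform import Rotation as R
def ray(cam,loc):
    i=bot.camera_info(cam);K=np.array(i["intrinsics"])
    if cam=="wrist":
        s=bot.get_state();T=np.eye(4);T[:3,:3]=R.from_quat(s["ee_rot"]).as_matrix();T[:3,3]=s["tool_pos"]
        W=T@np.array(i["tool_from_camera"])
    else: W=np.array(i["world_from_camera"])
    d=W[:3,:3]@np.linalg.solve(K,[loc[0]*560,loc[1]*420,1]);return W[:3,3],d
def atz(cam,loc,z):
    o,d=ray(cam,loc);return o+d*(z-o[2])/d[2]
def save(cam,name):
    im=bot.read_camera(cam);cv2.imwrite(f"pics/{name}.png",im[:,:,::-1]);return im
E
python3 - <<'E'
from h import *
s=bot.get_state();print(s)
save("top","t0");save("scene","s0")
for q,z in [("dial_hub",.1055),("dial_pointer",.103),("start_top",.0875),("heater",0),("vial_a",.048),("wash_bottle",0),("reagent",0)]:
    for c in ("top","scene"):
        for d in bot.pinpoint(q,c)[:2]: print(q,c,round(d["conf"],2),np.round(d["location"],3),np.round(atz(c,d["location"],z),4))
E
```

```text
pics
{'time_s': 0.0, 'joint_pos': array([ 9.32907699e-01,  2.45826931e-01,  1.55904028e+00, -1.57871722e-05,
        1.33872296e+00, -1.74114928e-01]), 'qvel': array([ 1.13754787e-03,  3.78826506e-04, -1.40698756e-03, -1.19487125e-03,
       -4.13631972e-04,  2.81815832e-05]), 'joint_torque': array([ 7.78573922e-04, -4.29507315e+01, -3.26127791e+01, -1.16055799e-04,
        5.36881504e-03,  8.30422749e-06]), 'tool_pos': array([0.29042083, 0.58086774, 0.23015799]), 'ee_rot': array([ 2.29812390e-01,  9.73234436e-01, -9.20602546e-04, -3.87394333e-04]), 'wrist_force': array([-0.28964566, -0.03913955,  0.23084001]), 'ft_torque': array([0.00212439, 0.06265226, 0.02803065]), 'finger_force': 0.0, 'gripper_width': 0.08524478332785256}
dial_hub top 0.66 [0.415 0.566] [0.5518 0.1744 0.1055]
dial_hub scene 0.69 [0.659 0.476] [0.5398 0.1761 0.1055]
dial_pointer top 0.73 [0.451 0.54 ] [0.5822 0.1222 0.103 ]
dial_pointer top 0.67 [0.387 0.568] [0.5493 0.2163 0.103 ]
dial_pointer scene 0.8 [0.677 0.485] [0.5372 0.1976 0.103 ]
start_top top 0.4 [0.482 0.59 ] [0.527  0.0752 0.0875]
start_top scene 0.38 [0.584 0.431] [0.5254 0.0747 0.0875]
start_top scene 0.19 [0.548 0.598] [0.7029 0.1191 0.0875]
heater top 0.77 [0.453 0.536] [0.5945 0.1264 0.    ]
heater scene 0.82 [0.594 0.565] [0.5948 0.1321 0.    ]
vial_a top 0.64 [0.483 0.507] [0.6253 0.0765 0.048 ]
vial_a top 0.58 [0.462 0.466] [0.6736 0.1113 0.048 ]
vial_a scene 0.71 [0.548 0.599] [0.6828 0.1103 0.048 ]
vial_a scene 0.46 [0.546 0.531] [0.6214 0.0755 0.048 ]
wash_bottle top 0.74 [0.307 0.466] [0.6752 0.3658 0.    ]
wash_bottle top 0.45 [0.483 0.506] [0.6309 0.078  0.    ]
wash_bottle scene 0.79 [0.753 0.746] [0.6651 0.3638 0.    ]
reagent scene 0.73 [0.418 0.473] [ 0.6164 -0.1166  0.    ]
```

Run:
```python
from h import *
a=cv2.imread("pics/t0.png")[170:290,150:330];b=cv2.imread("pics/s0.png")[150:290,260:440]
cv2.imwrite("pics/c0.png",np.vstack([cv2.resize(a,(450,300),interpolation=2),cv2.resize(b,(450,300),interpolation=2)]))
```

```text
(no output)
```

View pics/c0.png

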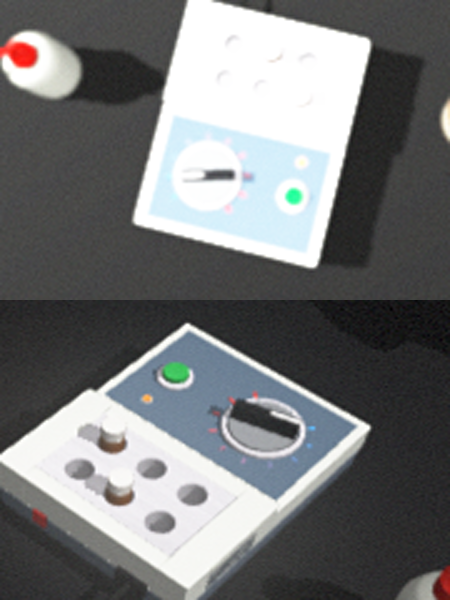

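Run:
```python
from h import *
print(np.round(bot.camera_info("wrist")["tool_from_camera"],3),np.round(bot.camera_info("wrist")["intrinsics"],0))
s=bot.get_state();M=R.from_quat(s["ee_rot"]).as_matrix();print(M.round(3))
# put hub/start mid under camera
print("shift to (.49,.14,.25) tool axes",M.T@(np.array([.49,.14,.25])-s["tool_pos"]))
```

```text
[[-0.    -0.956 -0.295  0.075]
 [ 1.     0.    -0.001 -0.001]
 [ 0.001 -0.295  0.956 -0.143]
 [ 0.     0.     0.     1.   ]] [[323.   0. 280.]
 [  0. 323. 203.]
 [  0.   0.   1.]]
[[-0.894  0.447  0.   ]
 [ 0.447  0.894  0.   ]
 [-0.     0.    -1.   ]]
shift to (.49,.14,.25) tool axes [-0.37563095 -0.30561664 -0.01869798]
```

```bash
python3 -m jog '[{"claw":0,"tx":-0.423,"ty":-0.287,"tz":-0.02,"az":-0.333},{"claw":0,"tx":-0.423,"ty":-0.287,"tz":-0.02,"az":-0.333},{"claw":0,"tx":-0.423,"ty":-0.287,"tz":-0.02,"az":-0.333},{"claw":0,"tx":-0.423,"ty":-0.287,"tz":-0.02,"az":-0.333},{"claw":0,"tx":-0.423,"ty":-0.287,"tz":-0.02,"az":-0.333},{"claw":0,"tx":-0.423,"ty":-0.287,"tz":-0.02,"az":-0.333},{"claw":0,"tx":-0.423,"ty":-0.287,"tz":-0.02,"az":-0.333},{"claw":0,"tx":-0.423,"ty":-0.287,"tz":-0.02,"az":-0.333},{"claw":0,"tx":-0.423,"ty":-0.287,"tz":-0.02,"az":-0.333},{"claw":0,"tx":-0.423,"ty":-0.287,"tz":-0.02,"az":-0.333},{"claw":0,"tx":-0.423,"ty":-0.287,"tz":-0.02,"az":-0.333},{"claw":0,"tx":-0.423,"ty":-0.287,"tz":-0.02,"az":-0.333}]'
python3 -m jog '[{"claw":0},{"claw":0},{"claw":0}]'
python3 - <<'E'
from h import *
s=bot.get_state();print(s["time_s"],s["tool_pos"],s["joint_pos"].round(3),s["gripper_width"])
im=save("wrist","w0")
for q,z in [("dial_hub",.1055),("dial_pointer",.103),("start_top",.0875)]:
    for d in bot.pinpoint(q,"wrist")[:2]:
        print(q,round(d["conf"],2),np.array(d["location"])*[560,420],atz("wrist",d["location"],z).round(4))
E
```

```text
0.8 [0.29077014 0.58137122 0.23132748] [ 0.933  0.245  1.558  0.     1.339 -0.174] 0.08533830418901736schema error: expected keys claw, tx, ty, tz, ax, ay, az
schema error: expected keys claw, tx, ty, tz, ax, ay, az
```

View pics/w0.png

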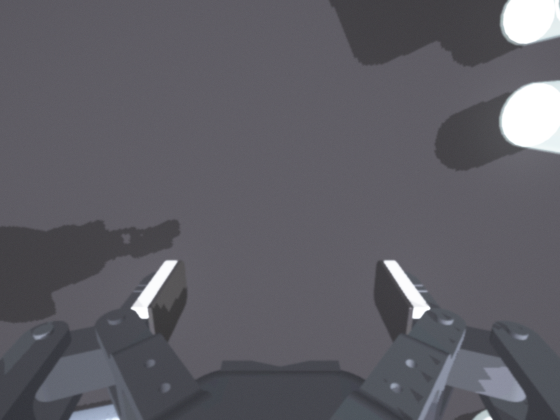

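The picture shows only bare bench and the open fingers (pads at about (165,270) and (400,270)): the arm has not moved, because every row needs all seven keys.

```bash
python3 -m jog '[{"claw":0,"tx":-0.423,"ty":-0.287,"tz":-0.02,"ax":0,"ay":0,"az":-0.333},{"claw":0,"tx":-0.423,"ty":-0.287,"tz":-0.02,"ax":0,"ay":0,"az":-0.333},{"claw":0,"tx":-0.423,"ty":-0.287,"tz":-0.02,"ax":0,"ay":0,"az":-0.333},{"claw":0,"tx":-0.423,"ty":-0.287,"tz":-0.02,"ax":0,"ay":0,"az":-0.333},{"claw":0,"tx":-0.423,"ty":-0.287,"tz":-0.02,"ax":0,"ay":0,"az":-0.333},{"claw":0,"tx":-0.423,"ty":-0.287,"tz":-0.02,"ax":0,"ay":0,"az":-0.333},{"claw":0,"tx":-0.423,"ty":-0.287,"tz":-0.02,"ax":0,"ay":0,"az":-0.333},{"claw":0,"tx":-0.423,"ty":-0.287,"tz":-0.02,"ax":0,"ay":0,"az":-0.333},{"claw":0,"tx":-0.423,"ty":-0.287,"tz":-0.02,"ax":0,"ay":0,"az":-0.333},{"claw":0,"tx":-0.423,"ty":-0.287,"tz":-0.02,"ax":0,"ay":0,"az":-0.333},{"claw":0,"tx":-0.423,"ty":-0.287,"tz":-0.02,"ax":0,"ay":0,"az":-0.333},{"claw":0,"tx":-0.423,"ty":-0.287,"tz":-0.02,"ax":0,"ay":0,"az":-0.333}]'
python3 -m jog '[{"claw":0,"tx":0,"ty":0,"tz":0,"ax":0,"ay":0,"az":0},{"claw":0,"tx":0,"ty":0,"tz":0,"ax":0,"ay":0,"az":0}]'
python3 - <<'E'
from h import *
s=bot.get_state();print(s["time_s"],s["tool_pos"],s["joint_pos"].round(3),s["gripper_width"])
im=save("wrist","w1")
for q,z in [("dial_hub",.1055),("dial_pointer",.103),("start_top",.0875)]:
    for d in bot.pinpoint(q,"wrist")[:2]:
        print(q,round(d["conf"],2),np.array(d["location"])*[560,420],atz("wrist",d["location"],z).round(4))
E
```

```text
time_s: 2.2
tool_pos: [0.5417, 0.1336, 0.2514]
ee_rot: [-0.028, 1.0, 0.0, 0.0]
wrist_force: [0.1, 0.1, -0.1]
gripper_width: 0.0001
finger_force: 0.0
time_s: 2.4
tool_pos: [0.54, 0.1368, 0.2511]
ee_rot: [-0.031, 1.0, 0.0, -0.0]
wrist_force: [-0.4, 0.0, 0.1]
gripper_width: -0.0001
finger_force: 0.0
2.4 [0.5399742  0.13681678 0.25113121] [ 0.044  0.011  1.778  0.     1.353 -1.588] -0.00011491827971687592
dial_hub 0.58 [319.2   203.112] [0.5511 0.1737 0.1055]
dial_hub 0.23 [318.304 190.008] [0.5385 0.1716 0.1055]
dial_pointer 0.96 [347.2   200.088] [0.5474 0.1999 0.103 ]
start_top 0.97 [222.096 166.908] [0.5261 0.0792 0.0875]
start_top 0.7 [268.912 210.882] [0.5679 0.1264 0.0875]
```

View pics/w1.png

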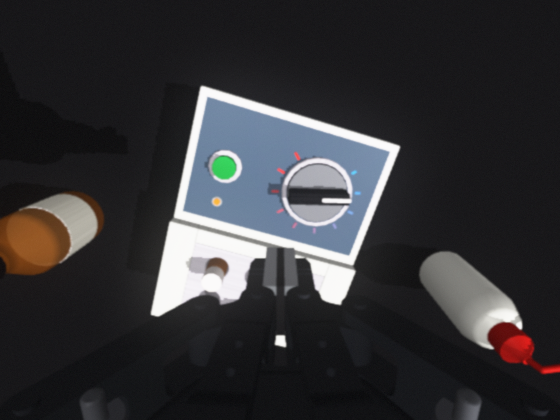

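The wrist picture shows the dial at about (317,193) with the white pointer line to the right (348,200), the green button at (224,167), and a vial at (215,270). It must be turned clockwise from right through the bottom to the left side.

Run:
```python
from h import *
im=cv2.imread("pics/w1.png");hsv=cv2.cvtColor(im,cv2.COLOR_BGR2HSV)
g=((hsv[...,0]>45)&(hsv[...,0]<80)&(hsv[...,1]>120)&(hsv[...,2]>80)); ys,xs=np.nonzero(g)
print("btn px",xs.mean(),ys.mean()); b=atz("wrist",[(xs.mean()+.5)/560,(ys.mean()+.5)/420],.0875)
# ring: low-saturation bright blob around dial
m=((hsv[...,1]<60)&(hsv[...,2]>90)).astype(np.uint8); m[:,:270]=0;m[:,365:]=0;m[:145]=0;m[236:]=0
n,l,st,c=cv2.connectedComponentsWithStats(m);k=1+np.argmax(st[1:,4]);print(st[k],n)
cs,_=cv2.findContours((l==k).astype(np.uint8),0,1);cc=max(cs,key=cv2.contourArea)
e=cv2.fitEllipse(cv2.convexHull(cc));print(e)
h=atz("wrist",[(e[0][0]+.5)/560,(e[0][1]+.5)/420],.0815)
v=b-h;print("btn",b,"hub",h,"dist",np.hypot(*v[:2]),"heater yaw",np.degrees(np.arctan2(v[1],v[0]))+90)
for d in bot.pinpoint("dial_pointer","wrist")[:1]:
    p=atz("wrist",d["location"],.103);w=p-h;print(p,np.hypot(*w[:2]),np.degrees(np.arctan2(w[1],w[0])))
cv2.imwrite("pics/c1.png",cv2.resize(im[130:260,180:380],(800,520),interpolation=2))
```

```text
btn px 223.6438679245283 167.02122641509433
[ 270  151   83   83 3305] 6
((310.1355285644531, 190.82469177246094), (80.91658782958984, 83.38134002685547), 136.6902618408203)
btn [0.52661147 0.08120654 0.0875    ] hub [0.54671453 0.16704702 0.0815    ] dist 0.08816303422129582 heater yaw -13.180617058053713
[0.54763487 0.19951769 0.103     ] 0.032483709232370775 88.37646748838239
```

View pics/c1.png

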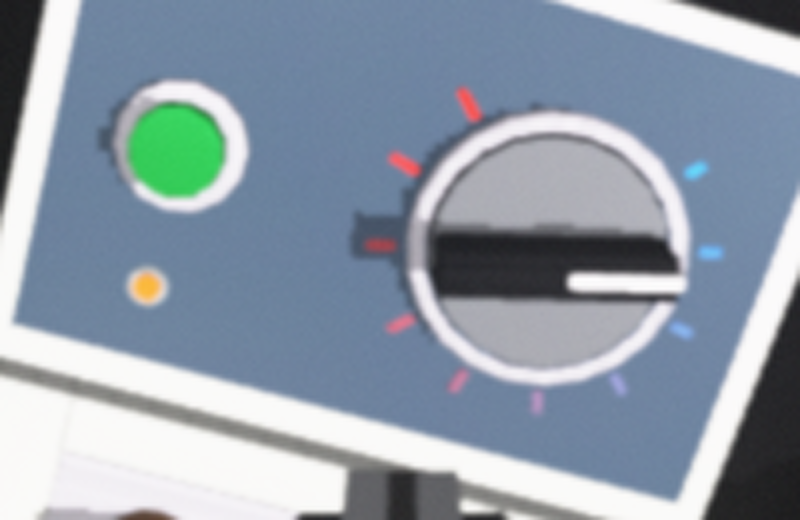

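```bash
python3 -m jog '[{"claw":0,"tx":0.019,"ty":0.0575,"tz":0.03,"ax":0,"ay":0,"az":0.017},{"claw":0,"tx":0.019,"ty":0.0575,"tz":0.05,"ax":0,"ay":0,"az":0.017},{"claw":0,"tx":0.019,"ty":0.0575,"tz":0.09,"ax":0,"ay":0,"az":0.017},{"claw":0,"tx":0.019,"ty":0.0575,"tz":0.12,"ax":0,"ay":0,"az":0.017},{"claw":0,"tx":0.019,"ty":0.0575,"tz":0.14,"ax":0,"ay":0,"az":0.017},{"claw":0,"tx":0.019,"ty":0.0575,"tz":0.155,"ax":0,"ay":0,"az":0.017},{"claw":0,"tx":0.019,"ty":0.0575,"tz":0.162,"ax":0,"ay":0,"az":0.017},{"claw":0,"tx":0.019,"ty":0.0575,"tz":0.162,"ax":0,"ay":0,"az":0.017},{"claw":0,"tx":0.019,"ty":0.0575,"tz":0.162,"ax":0,"ay":0,"az":0.017}]'
python3 - <<'E'
from h import *
print("hub",atz("wrist",[317.75/560,192.4/420],.0815)) if 0 else None
save("wrist","w2")
s=bot.get_state();M=R.from_quat(s["ee_rot"]).as_matrix();print(s["tool_pos"],M[:2,0])
# hub from w1 with the pose of that moment
i=bot.camera_info("wrist");T=np.eye(4);T[:3,:3]=R.from_quat([-.031,.99952,0,0]).as_matrix();T[:3,3]=[.53997,.13682,.25113]
W=T@np.array(i["tool_from_camera"])
for px in ([317.75,192.4],):
    d=W[:3,:3]@np.linalg.solve(np.array(i["intrinsics"]),[*px,1]);print(W[:3,3]+d*(.0815-W[2,3])/d[2])
E
```

```text
time_s: 3.55
tool_pos: [0.5192, 0.1919, 0.0904]
ee_rot: [-0.016, 1.0, 0.0, 0.001]
wrist_force: [0.4, 0.7, -0.6]
gripper_width: -0.0
finger_force: 0.0
[0.51937108 0.19189134 0.09065551] [-0.99946345 -0.03265964]
[0.54709188 0.17456933 0.0815    ]
```

View pics/w2.png

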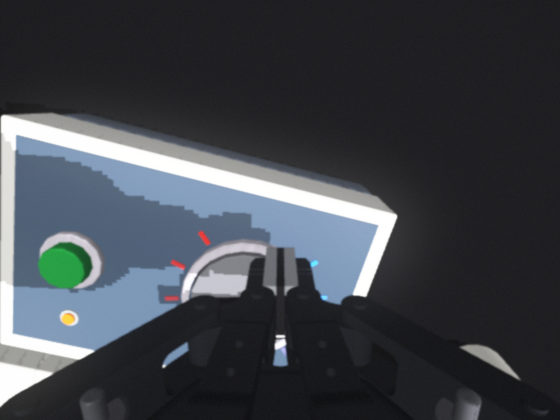

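The stub of the shut fingers (280,250) stands in front of the wing's pointer end, clear of the ring.

Run:
```python
import numpy as np
hc=np.array([-.017,-.0185])
def r(a,h):
    a=np.radians(a);c,s=np.cos(a),np.sin(a);return (h-np.array([hc[0]*c-hc[1]*s,hc[0]*s+hc[1]*c])).round(4)
for a in (0,6,12,18,24):print(a,round(a/90,3),r(a,np.array([-.0275,-.0185])))
for a in (6,12,18,24,30):print(a,round(a/90,3),r(a,hc))
```

```text
0 0.0 [-0.0105  0.    ]
6 0.067 [-0.0125  0.0017]
12 0.133 [-0.0147  0.0031]
18 0.2 [-0.017   0.0043]
24 0.267 [-0.0195  0.0053]
6 0.067 [-0.002   0.0017]
12 0.133 [-0.0042  0.0031]
18 0.2 [-0.0065  0.0043]
24 0.267 [-0.009   0.0053]
30 0.333 [-0.0115  0.006 ]
```

```bash
python3 -m jog '[{"claw":0,"tx":-0.006,"ty":0,"tz":0,"ax":0,"ay":0,"az":0},{"claw":0,"tx":-0.0105,"ty":0,"tz":0,"ax":0,"ay":0,"az":0},{"claw":0,"tx":-0.0105,"ty":0,"tz":0,"ax":0,"ay":0,"az":0}]'
python3 -m jog '[{"claw":0,"tx":-0.002,"ty":0.0017,"tz":0,"ax":0,"ay":0,"az":0.067},{"claw":0,"tx":-0.0042,"ty":0.0031,"tz":0,"ax":0,"ay":0,"az":0.133},{"claw":0,"tx":-0.0042,"ty":0.0031,"tz":0,"ax":0,"ay":0,"az":0.133}]'
python3 -m jog '[{"claw":0,"tx":-0.002,"ty":0.0017,"tz":0,"ax":0,"ay":0,"az":0.067},{"claw":0,"tx":-0.0042,"ty":0.0031,"tz":0,"ax":0,"ay":0,"az":0.133},{"claw":0,"tx":-0.0042,"ty":0.0031,"tz":0,"ax":0,"ay":0,"az":0.133},{"claw":0,"tx":-0.0042,"ty":0.0031,"tz":0,"ax":0,"ay":0,"az":0.133}]'
python3 - <<'E'
from h import *
save("scene","s1");save("top","t1");
for c in ("top","scene"):
  for d in bot.pinpoint("dial_pointer",c)[:2]: print(c,round(d["conf"],2),atz(c,d["location"],.103).round(4))
a=cv2.imread("pics/t1.png")[200:270,200:300];b=cv2.imread("pics/s1.png")[150:250,320:440]
cv2.imwrite("pics/c2.png",np.hstack([cv2.resize(a,(400,280),interpolation=2),cv2.resize(b,(336,280),interpolation=2)]))
E
```

```text
time_s: 3.9
tool_pos: [0.5299, 0.1921, 0.0899]
ee_rot: [-0.016, 1.0, 0.0, 0.001]
wrist_force: [-0.1, -0.1, 1.2]
gripper_width: 0.0002
finger_force: 0.0
time_s: 4.2
tool_pos: [0.5328, 0.1954, 0.0893]
ee_rot: [0.088, 0.996, -0.0, -0.0]
wrist_force: [-1.3, -0.1, 1.2]
gripper_width: -0.0001
finger_force: 0.8
time_s: 4.6
tool_pos: [0.5377, 0.1975, 0.0893]
ee_rot: [0.19, 0.982, 0.0, 0.0]
wrist_force: [0.3, -0.7, -0.2]
gripper_width: -0.0001
finger_force: 0.0
top 0.26 [0.6716 0.1035 0.103 ]
scene 0.79 [0.5557 0.197  0.103 ]
```

View pics/c2.png

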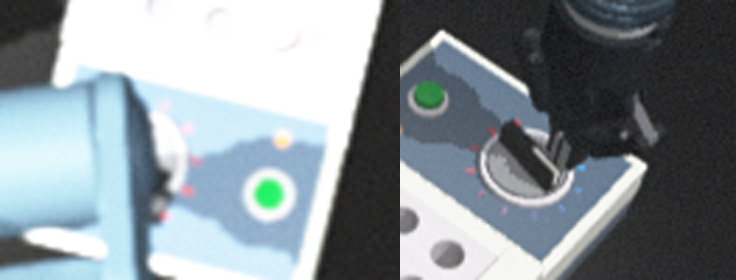

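The scene crop shows the wing turned one mark up, its white line at (548,165), and the fingertips just behind it: one click is done.

```bash
for k in 1 2; do python3 -m jog '[{"claw":0,"tx":-0.002,"ty":0.0017,"tz":0,"ax":0,"ay":0,"az":0.067},{"claw":0,"tx":-0.0042,"ty":0.0031,"tz":0,"ax":0,"ay":0,"az":0.133},{"claw":0,"tx":-0.0065,"ty":0.0043,"tz":0,"ax":0,"ay":0,"az":0.2},{"claw":0,"tx":-0.009,"ty":0.0053,"tz":0,"ax":0,"ay":0,"az":0.267},{"claw":0,"tx":-0.0115,"ty":0.006,"tz":0,"ax":0,"ay":0,"az":0.333},{"claw":0,"tx":-0.0115,"ty":0.006,"tz":0,"ax":0,"ay":0,"az":0.333},{"claw":0,"tx":-0.0115,"ty":0.006,"tz":0,"ax":0,"ay":0,"az":0.333}]'
python3 - <<'E'
from h import *
save("scene","s2")
s=bot.get_state();M=R.from_quat(s["ee_rot"]).as_matrix();print("hub in tool",M.T@(np.array([.547,.1745,.09])-s["tool_pos"]),"toolx",np.degrees(np.arctan2(M[1,0],M[0,0])))
for d in bot.pinpoint("dial_pointer","scene")[:2]:
    p=atz("scene",d["location"],.103);print(round(d["conf"],2),p.round(4),np.degrees(np.arctan2(p[1]-.1745,p[0]-.547)))
E
done
python3 - <<'E'
from h import *
b=cv2.imread("pics/s2.png")[150:250,320:440];cv2.imwrite("pics/c3.png",cv2.resize(b,(480,400),interpolation=2))
E
```

```text
time_s: 5.5
tool_pos: [0.5504, 0.1988, 0.0893]
ee_rot: [0.438, 0.899, -0.0, -0.0]
wrist_force: [0.2, 0.4, 0.9]
gripper_width: -0.0
finger_force: 0.0
hub in tool [-0.01707301 -0.01764098 -0.00078576] toolx 128.08169263204013
0.57 [0.5635 0.1916 0.103 ] 45.96890694738992
0.3 [0.6625 0.1501 0.103 ] -11.925908823934286
time_s: 6.3
tool_pos: [0.5622, 0.1934, 0.0892]
ee_rot: [0.655, 0.756, -0.0, -0.0]
wrist_force: [0.1, 0.7, 0.1]
gripper_width: -0.0002
finger_force: 0.0
hub in tool [-0.01664367 -0.01769698 -0.0007347 ] toolx 98.11732992442501
0.77 [0.5753 0.1783 0.103 ] 7.568939528167188
0.46 [0.7098 0.1208 0.103 ] -18.26372769957543
```

View pics/c3.png

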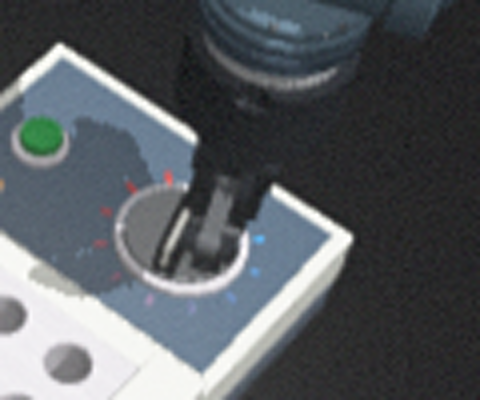

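Pointer line at about (175,240) aims at the fifth mark (150,300), i.e. three clicks up; one more.

```bash
python3 -m jog '[{"claw":0,"tx":-0.002,"ty":0.0017,"tz":0,"ax":0,"ay":0,"az":0.067},{"claw":0,"tx":-0.0042,"ty":0.0031,"tz":0,"ax":0,"ay":0,"az":0.133},{"claw":0,"tx":-0.0065,"ty":0.0043,"tz":0,"ax":0,"ay":0,"az":0.2},{"claw":0,"tx":-0.009,"ty":0.0053,"tz":0,"ax":0,"ay":0,"az":0.267},{"claw":0,"tx":-0.0105,"ty":0.0057,"tz":0,"ax":0,"ay":0,"az":0.305},{"claw":0,"tx":-0.0105,"ty":0.0057,"tz":0,"ax":0,"ay":0,"az":0.305},{"claw":0,"tx":-0.0105,"ty":0.0057,"tz":0,"ax":0,"ay":0,"az":0.305}]'
python3 -m jog '[{"claw":0,"tx":0.01,"ty":0,"tz":0,"ax":0,"ay":0,"az":0},{"claw":0,"tx":0.01,"ty":0,"tz":-0.03,"ax":0,"ay":0,"az":0},{"claw":0,"tx":0.01,"ty":0,"tz":-0.07,"ax":0,"ay":0,"az":0},{"claw":0,"tx":0.04,"ty":0,"tz":-0.11,"ax":0,"ay":0,"az":0},{"claw":0,"tx":0.06,"ty":0,"tz":-0.14,"ax":0,"ay":0,"az":0},{"claw":0,"tx":0.06,"ty":0,"tz":-0.14,"ax":0,"ay":0,"az":0},{"claw":0,"tx":0.06,"ty":0,"tz":-0.14,"ax":0,"ay":0,"az":0}]'
python3 - <<'E'
from h import *
save("wrist","w3");save("scene","s3")
s=bot.get_state();M=R.from_quat(s["ee_rot"]).as_matrix();print(s["tool_pos"],M.round(3)[:2,:2],s["joint_pos"].round(2))
for q,z in (("dial_pointer",.103),("start_top",.0875)):
  for c in ("wrist","scene"):
    for d in bot.pinpoint(q,c)[:1]:
      p=atz(c,d["location"],z);print(q,c,round(d["conf"],2),p.round(4),np.degrees(np.arctan2(p[1]-.1745,p[0]-.547)))
a=cv2.imread("pics/w3.png");b=cv2.imread("pics/s3.png")[150:250,320:440];cv2.imwrite("pics/c4.png",np.hstack([cv2.resize(a,(400,300)),cv2.resize(b,(360,300),interpolation=2)]))
E
```

```text
time_s: 7.1
tool_pos: [0.5693, 0.1839, 0.0893]
ee_rot: [0.816, 0.578, -0.0, -0.0]
wrist_force: [-0.0, 0.1, 1.1]
gripper_width: 0.0001
finger_force: 0.0
time_s: 7.8
tool_pos: [0.5896, 0.2413, 0.2298]
ee_rot: [0.816, 0.578, 0.001, 0.0]
wrist_force: [0.2, 0.2, -0.5]
gripper_width: -0.0001
finger_force: 0.0
[0.58835088 0.24016679 0.22727182] [[ 0.333  0.943]
 [ 0.943 -0.333]] [ 0.21  0.22  1.6  -0.    1.33  0.55]
dial_pointer wrist 0.6 [0.6502 0.348  0.103 ] 59.23767549464835
dial_pointer scene 0.73 [0.5692 0.1657 0.103 ] -21.55319420347858
start_top wrist 0.62 [0.5277 0.0804 0.0875] -101.5891641729177
start_top scene 0.41 [0.5355 0.0807 0.0875] -97.00939588548823
```

View pics/c4.png

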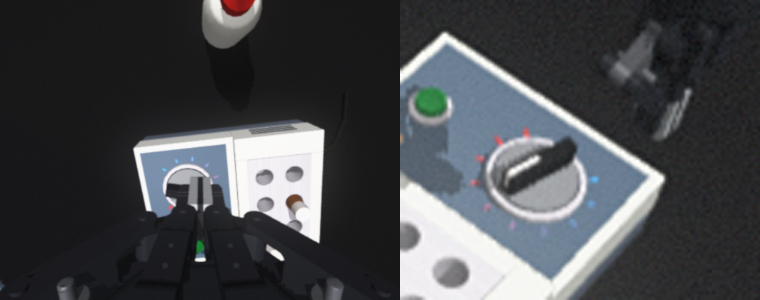

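The scene crop shows the pointer one mark further, four clicks up (measured steps about 30 degrees), with the fingers clear. Now to the button, at world (0.527, 0.0805).

```bash
python3 -m jog '[{"claw":0,"tx":-0.171,"ty":-0.004,"tz":0,"ax":0,"ay":0,"az":0},{"claw":0,"tx":-0.171,"ty":-0.004,"tz":0,"ax":0,"ay":0,"az":0},{"claw":0,"tx":-0.171,"ty":-0.004,"tz":0,"ax":0,"ay":0,"az":0},{"claw":0,"tx":-0.171,"ty":-0.004,"tz":0,"ax":0,"ay":0,"az":0},{"claw":0,"tx":-0.171,"ty":-0.004,"tz":0.04,"ax":0,"ay":0,"az":0},{"claw":0,"tx":-0.171,"ty":-0.004,"tz":0.08,"ax":0,"ay":0,"az":0},{"claw":0,"tx":-0.171,"ty":-0.004,"tz":0.11,"ax":0,"ay":0,"az":0},{"claw":0,"tx":-0.171,"ty":-0.004,"tz":0.12,"ax":0,"ay":0,"az":0},{"claw":0,"tx":-0.171,"ty":-0.004,"tz":0.12,"ax":0,"ay":0,"az":0},{"claw":0,"tx":-0.171,"ty":-0.004,"tz":0.12,"ax":0,"ay":0,"az":0}]'
python3 - <<'E'
from h import *
save("scene","s4");save("wrist","w4")
s=bot.get_state();M=R.from_quat(s["ee_rot"]).as_matrix();print(s["tool_pos"])
print("to go", M.T@(np.array([.527,.0805,.0825])-s["tool_pos"]))
a=cv2.imread("pics/w4.png");b=cv2.imread("pics/s4.png")[150:250,280:400];cv2.imwrite("pics/c5.png",np.hstack([cv2.resize(a,(400,300)),cv2.resize(b,(360,300),interpolation=2)]))
E
```

```text
time_s: 9.1
tool_pos: [0.5298, 0.0804, 0.1108]
ee_rot: [0.816, 0.577, 0.001, 0.001]
wrist_force: [0.3, -0.8, 1.0]
gripper_width: 0.0001
finger_force: 0.0
[0.53022652 0.08048316 0.11142998]
to go [-0.00108967 -0.00315548  0.0289173 ]
```

View pics/c5.png

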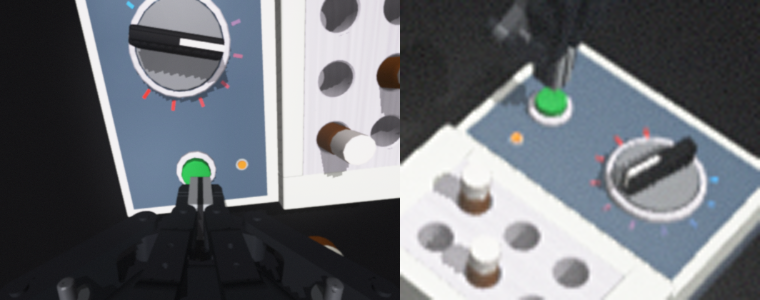

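The wrist view shows the pointer at the sixth mark (237,56), four up from the second, and the button (196,170) just ahead of the fingertips. Press and release.

```bash
python3 -m jog '[{"claw":0,"tx":-0.001,"ty":-0.003,"tz":0.012,"ax":0,"ay":0,"az":0},{"claw":0,"tx":-0.001,"ty":-0.003,"tz":0.02,"ax":0,"ay":0,"az":0},{"claw":0,"tx":-0.001,"ty":-0.003,"tz":0.025,"ax":0,"ay":0,"az":0},{"claw":0,"tx":-0.001,"ty":-0.003,"tz":0.028,"ax":0,"ay":0,"az":0},{"claw":0,"tx":-0.001,"ty":-0.003,"tz":0.0285,"ax":0,"ay":0,"az":0},{"claw":0,"tx":-0.001,"ty":-0.003,"tz":0.0285,"ax":0,"ay":0,"az":0},{"claw":0,"tx":-0.001,"ty":-0.003,"tz":0.0285,"ax":0,"ay":0,"az":0}]'
```

```text
time_s: 9.9
tool_pos: [0.5252, 0.0807, 0.0832]
ee_rot: [0.816, 0.578, -0.001, -0.001]
wrist_force: [-11.7, -0.3, 22.0]
gripper_width: -0.0003
finger_force: 11.0
```

The 22 N reading shows the button has bottomed out. Retreat.

```bash
python3 -m jog '[{"claw":0,"tx":0,"ty":0,"tz":-0.01,"ax":0,"ay":0,"az":0},{"claw":0,"tx":0,"ty":0,"tz":-0.05,"ax":0,"ay":0,"az":0},{"claw":0,"tx":0,"ty":0,"tz":-0.1,"ax":0,"ay":0,"az":0},{"claw":0,"tx":0,"ty":0,"tz":-0.14,"ax":0,"ay":0,"az":0},{"claw":0,"tx":0,"ty":0,"tz":-0.14,"ax":0,"ay":0,"az":0},{"claw":0,"tx":0,"ty":0,"tz":-0.14,"ax":0,"ay":0,"az":0},{"claw":0,"tx":0,"ty":0,"tz":-0.14,"ax":0,"ay":0,"az":0}]'
python3 - <<'E'
from h import *
save("wrist","w5");save("scene","s5")
a=cv2.imread("pics/w5.png");b=cv2.imread("pics/s5.png")[150:250,280:400];cv2.imwrite("pics/c6.png",np.hstack([cv2.resize(a,(400,300)),cv2.resize(b,(360,300),interpolation=2)]))
E
```

```text
time_s: 10.6
tool_pos: [0.5245, 0.0806, 0.2189]
ee_rot: [0.816, 0.577, -0.001, -0.001]
wrist_force: [-0.8, -0.3, -0.1]
gripper_width: 0.0002
finger_force: 0.0
```

View pics/c6.png

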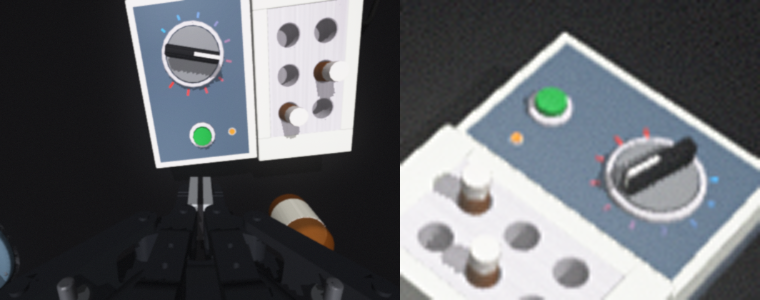

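The button (202,135) is up again, the dial's pointer (215,56) is unchanged at the fourth click, and the vials are in place.

```bash
python3 -c "
from bench import bot
print(bot.hand_in())"
```

```text
the job is handed in; nothing more can be done
None
```

I turned the dial up four clicks by fingertip, pressed the start button fully down and let it go, left the vials and bottles untouched, and handed the job in; the hand-in returned no verdict.

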